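# Make up two practical kits in the teaching lab

## Robot

A 6-joint arm with a two-finger parallel gripper is mounted at the origin on the work surface. World frame = base frame: x ahead of the robot, y to its left, z up, the work surface at z = 0. Lengths are in m, angles in rad, forces in N, time in s.
With the tool pointing down it reaches from about 0.35 to 0.875 m from the base axis. Payload 15.5 kg.
Tool frame: the origin (TCP) lies at the very end of the fingers, on their centre line; the grasp point (between the pads) lies 19 mm behind it; z points along the fingers, y is the direction in which the jaws open and shut (so a half turn about z gives the same grasp; the last joint's range is limited). The gripper opens to 85 mm and grips with 20 to 120 N. Pads are 22 mm wide; open, the fingers measure 114 mm over their backs; the gripper's body (76 mm by 85 mm) begins 54 mm behind the grasp point. The pads swing forward as they close: fully open they stand 13 mm farther back than shut.
Start: joints at [1.246, 0.494, 1.345, -0, 1.302, -0.096], TCP at [0.142, 0.609, 0.231] pointing down, gripper open.
Joint ranges: [-2.91, 2.91], [-0.82, 2.16], [0.22, 2.67], [-1.22, 4.37], [0.12, 2.79], [-3.08, 3.08]. Speed limits (rad/s): [1.89, 1.89, 2.57, 3.01, 3.01, 3.01].

## Interface

Orientations are given as a unit quaternion [w, x, y, z].
In Python, from plant import arm, eyes gives the robot as it stands.
- The arm moves only by the tool carry_out, never from a script. Its argument "commands" is one flat list of numbers, 7 for each row, row after row: the turn, a rotation vector about the tool's x, y, z in degrees, then the shift along the tool's x, y, z in cm, then the opening, from 0 (shut) to 1 (fully open). A call has 1 to 12 rows; each row is the pose to reach, as a shift and turn from the pose commanded when the call began, along the tool's axes at that moment; what a row does not reach only later rows make up. A row lasts 1/10 s, in which the tool goes at most 50 mm and 8.59 degrees, less where a joint would pass 70% of its speed; a pose out of reach is approached as far as the arm can. A call with a gripper value outside its range is refused whole. The fingers move at their own pace and stop on an object; "newtons" is the grip in N (left out, the last holds). Time passes only in rows, so rows that repeat a pose let the fingers close. It gives the time, the measured TCP pose, the force and the opening at its end, in the units of the state.
- arm.get_obs(): the state, without advancing time (a new reading comes with each control period).
- eyes.camera(name): name is "scene" or "side" or "wrist"; returns the picture (420x560x3 uint8, red, green, blue); there is no depth.
- eyes.camera_model(name): a dict with "vfov" (degrees; the focal length in pixels is half the picture's height over the tangent of half this angle, whatever the lens; pixels are square), "cx", "cy" (the principal point, pixels), "T" (4x4, takes a point from camera to world coordinates); the wrist camera has in their place "mount" (4x4, takes a point from camera to tool coordinates, whose origin is the TCP and whose axes are the flange's). Camera axes: x right, y down, z forward; pixel columns grow to the right and rows downward; lengths in m; the calibration is good to about 2 mm. A picture is of the moment at which its call begins: read the wrist's pose just before it. camera_model takes no time and is no camera call.
- arm.sign_off(): hands the job in, once; it reports no verdict.
The state is a dict: "time_s": time; "q": joint angles; "qvel": joint speeds; "tau": joint torques, N m; "tcp_pos": TCP position; "tcp_rot": TCP orientation; "wrist_force": force on the tool from outside, world axes, zero at the start; "torque": the same for the moment, N m; "gripper_width": finger opening in m.
Only numpy, scipy, OpenCV 4.12 (cv2) and the standard library are available. Lean on these libraries where they do the work, as an engineer would, in place of code of your own. Each camera call takes 0.05 s, during which the arm holds its last target. There are 200 camera calls.

## Task

Make up the two trays for the student practicals: in the blue tray stand the green-capped bottle centrally on the black pad and the brass weight in the middle of the plain compartment; in the yellow tray stand the blue-capped bottle centrally on the black pad and lay the glass block flat in the middle of the plain compartment. Keep the bottles upright all the time, and leave the white-capped bottle, the steel weight and the wash bottle where they are.

Things in the scene. Friction and masses are not known exactly. Their poses are not given: they have to be found in the camera images.
- tray_blue: Shallow blue tray fixed to the bench at any yaw: 212 mm (x) by 108 mm (y), walls and floor 4 mm thick, rim and divider 18 mm high. Two 100 by 100 mm compartments: one centred at tray x = -52 mm, y = 0 with a round black rubber pad in its middle (60 mm diameter, top 6 mm above the bench); one plain, centred at x = +52 mm, y = 0, floor 4 mm above the bench. Origin: centre of underside, z up.
- tray_yellow: Shallow yellow tray fixed to the bench at any yaw: 212 mm (x) by 108 mm (y), walls and floor 4 mm thick, rim and divider 18 mm high. Two 100 by 100 mm compartments: one centred at tray x = -52 mm, y = 0 with a round black rubber pad in its middle (60 mm diameter, top 6 mm above the bench); one plain, centred at x = +52 mm, y = 0, floor 4 mm above the bench. Origin: centre of underside, z up.
- bottle_green: Small amber glass dropping bottle with a green screw cap, standing upright, loose, for the blue tray. Body: cylinder 36 mm diameter from the bottom to 46 mm up, sloping shoulder to 54 mm, then the cap, 30 mm diameter, to 72 mm. About 80 g. Origin at the centre of its underside, z up.
- bottle_blue: Small amber glass dropping bottle with a blue screw cap, standing upright, loose, for the yellow tray. Body: cylinder 36 mm diameter from the bottom to 46 mm up, sloping shoulder to 54 mm, then the cap, 30 mm diameter, to 72 mm. About 80 g. Origin at the centre of its underside, z up.
- bottle_white: Small amber glass dropping bottle with a white screw cap, standing upright, loose, stays where it is. Body: cylinder 36 mm diameter from the bottom to 46 mm up, sloping shoulder to 54 mm, then the cap, 30 mm diameter, to 72 mm. About 80 g. Origin at the centre of its underside, z up.
- weight_brass: Yellow brass laboratory weight, standing upright, loose, for the blue tray: cylinder 32 mm diameter and 40 mm high, then a thin neck and a small knob (20 mm diameter), 57 mm high in all. About 250 g. Origin at the centre of its underside, z up.
- weight_steel: Silver-grey steel laboratory weight, standing upright, loose, stays where it is: cylinder 32 mm diameter and 40 mm high, then a thin neck and a small knob (20 mm diameter), 57 mm high in all. About 250 g. Origin at the centre of its underside, z up.
- glass_block: Rectangular block of green glass lying flat, loose, for the yellow tray: 60 mm (its x) by 34 mm (its y), 22 mm high. About 110 g. Origin at the centre of its underside, z up.
- wash_bottle: White plastic wash bottle, 68 mm diameter, with a blue cap and a thin bent spout, 178 mm high, about 300 g, standing loose on the bench beyond the stock; stays where it is. Origin at the centre of its underside.

How it is judged:
At the end, for the whole second after the job is handed in: Each bottle stands in its tray within 13 mm of the pad centre, weight and block within 15 mm of the middle of the plain compartment (along each tray axis), within 0.1 rad of upright or flat, resting on the tray, released, still; the three bystanders within 15 mm of their starts (x of bottle_green in the frame of tray_blue between -0.065 and -0.039 m and y of bottle_green in the frame of tray_blue between -0.013 and 0.013 m and z of each of bottle_green, weight_brass in the frame of tray_blue below 0.011 m and angle between each of bottle_green, weight_brass, bottle_blue, glass_block's own z axis and vertical below 0.1 rad and linear speed of each of bottle_green, weight_brass, bottle_blue, glass_block below 0.02 m/s and x of weight_brass in the frame of tray_blue between 0.037 and 0.067 m and y of weight_brass in the frame of tray_blue between -0.015 and 0.015 m and x of bottle_blue in the frame of tray_yellow between -0.065 and -0.039 m and y of bottle_blue in the frame of tray_yellow between -0.013 and 0.013 m and z of each of bottle_blue, glass_block in the frame of tray_yellow below 0.011 m and x of glass_block in the frame of tray_yellow between 0.037 and 0.067 m and y of glass_block in the frame of tray_yellow between -0.015 and 0.015 m and distance of each of bottle_white, weight_steel, wash_bottle from where it was at the start of the episode below 0.015 m); the robot touches nothing.
It fails at once if a bottle is tipped by more than 0.6 rad (angle between any of bottle_green, bottle_blue, bottle_white's own z axis and vertical above 0.6 rad).
It fails at once if the white-capped bottle, the steel weight or the wash bottle is moved by more than 15 mm (distance of any of bottle_white, weight_steel, wash_bottle from where it was at the start of the episode above 0.015 m).
It also fails if it takes over 96 s, if anything falls off the work surface, if the arm or the gripper's body presses on something with over 40 N, if the wrist force passes 120 N, or if a joint passes its speed limit or range.

## Working session

There is one attempt and no reset: what is moved stays moved. The work goes in short steps, Python scripts to look and compute and a tool call to move; the robot and the scene stay as the last step left them, time stands still between calls to the robot, and variables do not carry over. Pictures are saved under pics/ and viewed, about 12 in all and at most 16, crops included, and the job is handed in when it is done.

Besides the shell and the picture viewer there is one more tool, called after "Call:" by a JSON object that holds its "fn" and its "kwargs". carry_out: Moves the arm, as the interface text tells. Its arguments: {"type":"object","properties":{"commands":{"type":"array","items":{"type":"number"}},"newtons":{"type":"number"}},"required":["commands"]}

```bash
ls; mkdir -p pics
python3 - <<'E'
from plant import arm,eyes
import cv2,numpy as np
for n in ["scene","side","wrist"]:
    m=eyes.camera_model(n);print(n,{k:(np.round(v,4).tolist()) for k,v in m.items()})
    im=eyes.camera(n);cv2.imwrite(f"pics/{n}0.png",im[:,:,::-1])
print(arm.get_obs())
E
```

```text
pics
scene {'vfov': 47.2154, 'cx': 279.3749, 'cy': 205.6284, 'T': [[0.1608, 0.6171, -0.7703, 1.4604], [0.987, -0.1023, 0.124, -0.1388], [-0.0023, -0.7802, -0.6255, 0.7454], [0.0, 0.0, 0.0, 1.0]]}
side {'vfov': 53.9219, 'cx': 281.1143, 'cy': 213.5766, 'T': [[0.8697, -0.3475, 0.3506, 0.2808], [-0.4935, -0.5943, 0.635, -0.5817], [-0.0123, -0.7253, -0.6884, 0.6672], [0.0, 0.0, 0.0, 1.0]]}
wrist {'vfov': 68.1859, 'cx': 281.886, 'cy': 206.9343, 'mount': [[-0.0011, -0.9532, -0.3023, 0.0782], [1.0, -0.0009, -0.0008, -0.0011], [0.0005, -0.3023, 0.9532, -0.1432], [0.0, 0.0, 0.0, 1.0]]}
{'time_s': 0.15, 'q': array([ 1.24548075e+00,  4.94052531e-01,  1.34596900e+00, -1.14918173e-05,
        1.30250827e+00, -9.54662564e-02]), 'qvel': array([-0.00118298, -0.00187572, -0.00188197, -0.00104704,  0.00049964,
        0.00101776]), 'tau': array([ 1.77802005e-03, -8.82540178e+01, -3.84066045e+01, -2.01397024e-04,
        7.02262958e-03, -3.08274571e-05]), 'tcp_pos': array([0.14228733, 0.60831   , 0.23083643]), 'tcp_rot': array([-9.24403182e-05,  1.14670315e-01,  9.93403493e-01, -4.59397504e-04]), 'wrist_force': array([-0.34722739, -0.33930345, -0.46345624]), 'torque': array([-0.01597536,  0.02703247, -0.01120089]), 'gripper_width': 0.08541467285758325}
```

View pics/scene0.png

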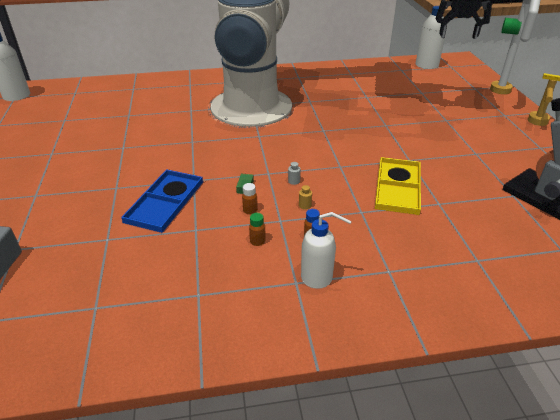

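View pics/side0.png

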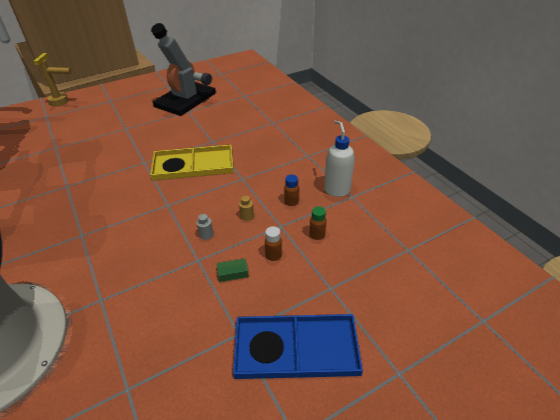

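The scene view shows the blue tray at the left (pad at 175,188) and the yellow tray at the right (pad at 399,174). The stock stands between them and the wash bottle partly hides the blue-capped bottle. In the side view everything is visible: caps green (318,212), blue (291,181), white (273,232); brass (246,202), steel (204,219), block (232,268), pads (267,347) and (174,165).

```bash
cat > h.py <<'E'
import numpy as np,cv2
from plant import arm,eyes
from scipy.spatial.transform import Rotation as R
def model(n,obs=None):
    m=eyes.camera_model(n);f=210/np.tan(np.radians(m["vfov"])/2)
    if n=="wrist":
        o=obs or arm.get_obs();T=np.eye(4);T[:3,:3]=R.from_quat(np.roll(o["tcp_rot"],-1)).as_matrix();T[:3,3]=o["tcp_pos"];T=T@np.array(m["mount"])
    else: T=np.array(m["T"])
    return f,m["cx"],m["cy"],T
def toplane(M,uv,z):
    f,cx,cy,T=M;d=T[:3,:3]@np.array([(uv[0]-cx)/f,(uv[1]-cy)/f,1.]);return T[:3,3]+d*(z-T[2,3])/d[2]
def proj(M,p):
    f,cx,cy,T=M;c=T[:3,:3].T@(np.asarray(p)-T[:3,3]);return np.array([cx+f*c[0]/c[2],cy+f*c[1]/c[2]])
E
python3 - <<'E'
from h import *
S=model("side");C=model("scene")
print("obs tool R\n",R.from_quat(np.roll(arm.get_obs()["tcp_rot"],-1)).as_matrix().round(3))
P={"green":((318,212),.069,(257,219)),"blue":((291,181),.069,(313,215)),"white":((273,232),.069,(249,189)),"brass":((246,201),.053,(306,190)),"steel":((204,218),.053,(294,167)),"block":((232,267),.02,(245,182)),
"padB":((267,347),.006,(175,188)),"padY":((174,165),.006,(399,174)),"wash":((342,142),.1,(320,228)),
"B1":((236,317),.018,None),"B2":((356,316),.018,None),"B3":((361,374),.018,None),"B4":((234,376),.018,None),
"Y1":((152,154),.018,(377,159)),"Y2":((232,147),.018,(377,207)),"Y3":((234,166),.018,(420,211)),"Y4":((152,175),.018,(422,160))}
for k,(a,z,b) in P.items(): print(k,toplane(S,a,z)[:2].round(3),toplane(C,b,z)[:2].round(3) if b else "")
E
```

```text
obs tool R
 [[-0.974  0.228 -0.   ]
 [ 0.228  0.974 -0.001]
 [ 0.    -0.001 -1.   ]]
green [ 0.655 -0.065] [ 0.665 -0.06 ]
blue [0.659 0.053] [0.672 0.063]
white [ 0.545 -0.068] [ 0.554 -0.065]
brass [0.546 0.06 ] [0.559 0.071]
steel [0.444 0.056] [0.458 0.061]
block [ 0.448 -0.07 ] [ 0.457 -0.067]
padB [ 0.43  -0.252] [ 0.434 -0.246]
padY [0.464 0.337] [0.469 0.345]
wash [0.823 0.087] [0.751 0.059]
B1 [ 0.407 -0.178] 
B2 [ 0.596 -0.285] 
B3 [ 0.537 -0.376] 
B4 [ 0.357 -0.276] 
Y1 [0.425 0.398] [0.406 0.303]
Y2 [0.626 0.318] [0.608 0.237]
Y3 [0.594 0.236] [0.64  0.333]
Y4 [0.398 0.308] [0.431 0.423]
```

Call:
{"fn": "carry_out", "kwargs": {"commands": [0,0,-13.2,-43.9,-52.2,-9,0.7,0,0,-13.2,-43.9,-52.2,-9,0.7,0,0,-13.2,-43.9,-52.2,-9,0.7,0,0,-13.2,-43.9,-52.2,-9,0.7,0,0,-13.2,-43.9,-52.2,-9,0.7,0,0,-13.2,-43.9,-52.2,-9,0.7,0,0,-13.2,-43.9,-52.2,-9,0.7,0,0,-13.2,-43.9,-52.2,-9,0.7,0,0,-13.2,-43.9,-52.2,-9,0.7,0,0,-13.2,-43.9,-52.2,-9,0.7,0,0,-13.2,-43.9,-52.2,-9,0.7,0,0,-13.2,-43.9,-52.2,-9,0.7]}}

```text
time_s: 1.35
tcp_pos: [0.4118, 0.076, 0.3102]
tcp_rot: [0.0, -0.0, 1.0, 0.0]
wrist_force: [0.7, 0.4, -0.0]
gripper_width: 0.0599
```

Call:
{"fn": "carry_out", "kwargs": {"commands": [0,0,0,-3.5,-7.5,-2,0.7,0,0,0,-3.5,-7.5,-2,0.7,0,0,0,-3.5,-7.5,-2,0.7,0,0,0,-3.5,-7.5,-2,0.7]}}

```text
time_s: 1.75
tcp_pos: [0.4465, 0.0026, 0.3296]
tcp_rot: [-0.0, 0.001, 1.0, 0.0]
wrist_force: [-0.2, 0.6, 0.0]
gripper_width: 0.0596
```

Run:
```python
from h import *
o=arm.get_obs();print(o["time_s"],o["tcp_pos"],o["tcp_rot"],o["gripper_width"])
im=eyes.camera("wrist");cv2.imwrite("pics/w1.png",im[:,:,::-1]);
np.save("w1.npy",np.r_[o["tcp_pos"],o["tcp_rot"]])
```

```text
1.75 [0.44645899 0.00261365 0.32955586] [-2.14145010e-04  6.19436359e-04  9.99999779e-01  1.12549126e-04] 0.05964130734591787
```

View pics/w1.png

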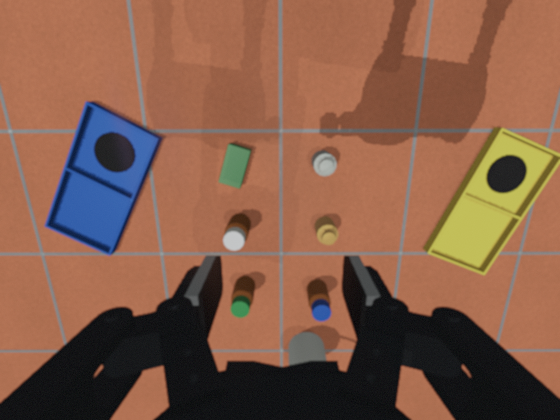

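The wrist overview shows all eight items: blue tray with pad at (114,152), yellow tray with pad at (507,174), block (236,165), steel (325,163), brass (328,233), and caps white (234,241), green (241,307), blue (321,311). The gripper hides part of the wash bottle (307,348).

```bash
cat >> h.py <<'E'
RNG={"blue":((100,120,60),(130,255,255)),"yellow":((25,120,80),(34,255,255)),"green":((45,80,30),(90,255,255))}
def comps(im,c,amin=60):
    h=cv2.cvtColor(im,cv2.COLOR_RGB2HSV);m=cv2.inRange(h,*map(np.array,RNG[c]))
    cs,_=cv2.findContours(m,cv2.RETR_EXTERNAL,cv2.CHAIN_APPROX_NONE)
    return sorted([k[:,0,:].astype(float) for k in cs if cv2.contourArea(k)>amin],key=lambda k:-cv2.contourArea(k.astype(np.float32)))
def rect(M,k,z):
    P=np.array([toplane(M,p,z)[:2] for p in k],np.float32);return cv2.minAreaRect(P*1000)
E
python3 - <<'E'
from h import *
im=cv2.imread("pics/w1.png")[:,:,::-1].copy();v=np.load("w1.npy");M=model("wrist",{"tcp_pos":v[:3],"tcp_rot":v[3:]})
for c in ["blue","yellow","green"]:
  for k in comps(im,c)[:4]:
    print(c,k.mean(0).round(),"rim",np.round(sum([list(x) if np.ndim(x) else [x] for x in rect(M,k,.018)],[]),1),"z.022",np.round(rect(M,k,.022)[0]))
for n,p,z in [("padB",(114.5,152),.006),("padY",(507,174),.006),("block",(236,165),.022),("steel",(325,162),.057),("brass",(328,234),.05),("white",(234,241),.072),("green",(241,308),.071),("blue",(321,312),.071),("divBl",(68,171),.018),("divBr",(131,194),.018)]:
  print(n,toplane(M,p,z)[:2].round(4))
E
```

```text
blue [100. 178.] rim [ 474.6 -271.6  110.2  213.1   61.3] z.022 [ 474. -269.]
blue [321. 310.] rim [697.2  68.1  38.6  27.6   1.6] z.022 [694.  68.]
yellow [505. 197.] rim [511.5 323.2 109.7 210.9  68. ] z.022 [510. 320.]
green [236. 166.] rim [449.1 -66.1  27.   45.8  72.2] z.022 [448. -65.]
green [240. 306.] rim [689.9 -71.   29.7  40.9  81.9] z.022 [687. -70.]
padB [ 0.4291 -0.2487]
padY [0.4639 0.345 ]
block [ 0.4463 -0.0656]
steel [0.4365 0.0594]
brass [0.5438 0.069 ]
white [ 0.5449 -0.066 ]
green [ 0.6557 -0.0609]
blue [0.663  0.0605]
divBl [ 0.4554 -0.3158]
divBr [ 0.4909 -0.2276]
```

Call:
{"fn": "carry_out", "kwargs": {"commands": [0,0,18,0,-6.9,20,0.7,0,0,18,0,-6.9,20,0.7,0,0,18,0,-6.9,20,0.7,0,0,18,0,-6.9,20,0.7,0,0,18,0,-6.9,20,0.7,0,0,18,0,-6.9,20,0.7,0,0,18,0,-6.9,20,0.7,0,0,18,0,-6.9,20,0.7]}}

```text
time_s: 2.6
tcp_pos: [0.4477, -0.0654, 0.1316]
tcp_rot: [0.002, 0.156, 0.988, -0.0]
wrist_force: [0.7, 0.4, 0.7]
gripper_width: 0.0596
```

```bash
cat >> h.py <<'E'
def look(name):
    o=arm.get_obs();im=eyes.camera("wrist");cv2.imwrite(f"pics/{name}.png",im[:,:,::-1])
    Rm=R.from_quat(np.roll(o["tcp_rot"],-1)).as_matrix();print("t",o["time_s"],"tcp",o["tcp_pos"].round(4),"ytool deg",np.degrees(np.arctan2(Rm[1,1],Rm[0,1])).round(1),"w",round(o["gripper_width"],4))
    return im,model("wrist",o),o,Rm
def delta(o,Rm,p,z):  # tool-frame cm shift to bring TCP to (p,z)
    return (Rm.T@(np.array([p[0],p[1],z])-o["tcp_pos"])*100).round(2)
E
python3 - <<'E'
from h import *
im,M,o,Rm=look("blk")
k=comps(im,"green")[0];r=rect(M,k,.022);print(k.min(0),k.max(0),r);print(delta(o,Rm,np.array(r[0])/1000,.003))
E
```

```text
t 2.6 tcp [ 0.4477 -0.0654  0.1316] ytool deg 72.1 w 0.0596
[263. 207.] [280. 228.] ((456.8166809082031, -78.72927856445312), (14.15848445892334, 19.692113876342773), 65.05423736572266)
[-1.24 -0.99 12.87]
```

View pics/blk.png

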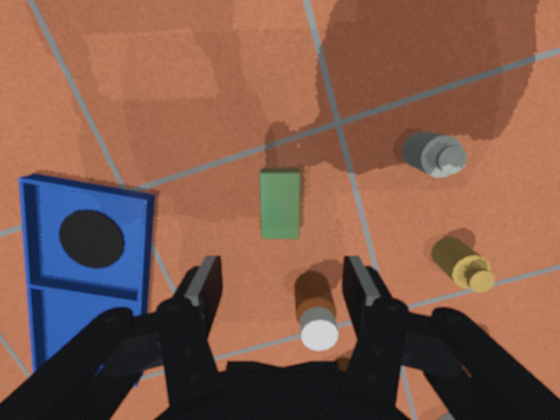

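The block lies square to the jaws, its top face spanning about (262,172) to (300,231).

Run:
```python
from h import *
o=arm.get_obs();M=model("wrist",o);Rm=R.from_quat(np.roll(o["tcp_rot"],-1)).as_matrix()
im=cv2.imread("pics/blk.png")
for u in [(262,172),(300,172),(300,231),(262,231)]: print(delta(o,Rm,toplane(M,u,.022),.003))
for z in [0,.022]: print(z,proj(M,o["tcp_pos"]*[1,1,0]+[0,0,z]).round(1))
print(delta(o,Rm,toplane(M,(281,201),.022),.003))
```

```text
[ 2.83 -1.78 12.84]
[ 2.83  1.35 12.84]
[-2.41  1.44 12.86]
[-2.41 -1.89 12.86]
0 [283.4 197.2]
0.022 [283.5 204.3]
[ 0.33 -0.22 12.85]
```

Call:
{"fn": "carry_out", "kwargs": {"commands": [0,0,0,0.2,-0.2,5,0.7,0,0,0,0.2,-0.2,9,0.7,0,0,0,0.2,-0.2,11.5,0.7,0,0,0,0.2,-0.2,12.8,0.7,0,0,0,0.2,-0.2,12.8,0.7,0,0,0,0.2,-0.2,12.8,0.7,0,0,0,0.2,-0.2,12.8,0,0,0,0,0.2,-0.2,12.8,0,0,0,0,0.2,-0.2,12.8,0,0,0,0,0.2,-0.2,12.8,0,0,0,0,0.2,-0.2,12.8,0,0,0,0,0.2,-0.2,12.8,0], "newtons": 40}}

```text
time_s: 3.85
tcp_pos: [0.4448, -0.0673, 0.003]
tcp_rot: [0.001, 0.156, 0.988, -0.0]
wrist_force: [-0.0, 0.5, 16.1]
gripper_width: 0.0331
```

Call:
{"fn": "carry_out", "kwargs": {"commands": [0,0,0,0,0,-3,0,0,0,0,0,0,-7,0,0,0,0,0,0,-12,0,0,0,0,0.4,38.9,-13.5,0,0,0,0,0.4,38.9,-13.5,0,0,0,0,0.4,38.9,-13.5,0,0,0,0,0.4,38.9,-13.5,0,0,0,0,0.4,38.9,-13.5,0,0,0,0,0.4,38.9,-13.5,0,0,0,0,0.4,38.9,-13.5,0,0,0,0,0.4,38.9,-13.5,0,0,0,0,0.4,38.9,-13.5,0]}}

```text
time_s: 5.05
tcp_pos: [0.5613, 0.3087, 0.1377]
tcp_rot: [0.001, 0.154, 0.988, 0.001]
wrist_force: [1.2, -0.6, -1.4]
gripper_width: 0.0331
```

Run:
```python
from h import *
im,M,o,Rm=look("ypl")
ks=comps(im,"yellow",500)
for k in ks[:2]: print(k.min(0),k.max(0),rect(M,k,.018))
print(delta(o,Rm,(.5597,.3037),.007))
```

```text
t 5.05 tcp [0.5613 0.3087 0.1377] ytool deg 72.2 w 0.0331
[218.   0.] [337. 253.] ((511.38592529296875, 321.80059814453125), (102.47166442871094, 204.26011657714844), 72.11357879638672)
[314.   0.] [365.  54.] ((444.68585205078125, 389.5805969238281), (37.55200958251953, 35.90309143066406), 72.19872283935547)
[ 0.02 -0.56 13.07]
```

View pics/ypl.png

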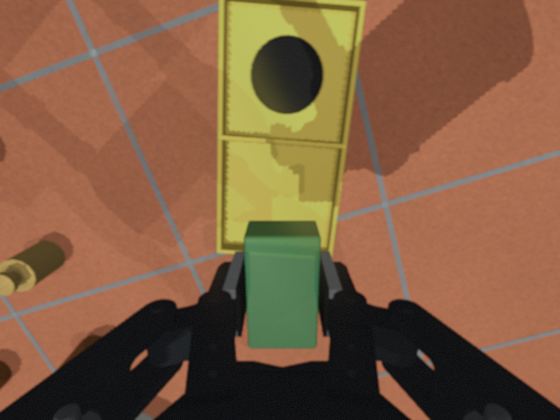

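The block is held between the pads, blue-tray not in view; the yellow tray's pad is at (287,75), the divider runs from (219,137) to (346,145) and the near wall's left outer corner is at (218,253).

Run:
```python
from h import *
o=arm.get_obs();M=model("wrist",o);Rm=R.from_quat(np.roll(o["tcp_rot"],-1)).as_matrix()
for n,u,z in [("pad",(287,75),.006),("divL",(219,137),.018),("divR",(346,145),.018),("botL",(218,253),.018),("topL",(220,0),.018),("topR",(366,3),.018),("botR",(333,253),.018)]:
  p=toplane(M,u,z);print(n,p[:2].round(4),delta(o,Rm,p,.007))
pad=toplane(M,(287,75),.006)[:2];print(np.hypot(*(pad-(.5597,.3037))))
```

```text
pad [0.4622 0.341 ] [10.42  0.29 13.02]
divL [0.4911 0.2726] [ 5.57 -5.34 13.02]
divR [0.5298 0.371 ] [ 4.9   5.21 13.03]
botL [0.5895 0.233 ] [-5.01 -6.1  13.03]
topL [0.3998 0.3092] [15.39 -4.66 13.01]
topR [0.4344 0.4105] [15.19  6.05 13.02]
botR [0.6225 0.335 ] [-5.02  4.61 13.04]
0.10442793224737738
```

Call:
{"fn": "carry_out", "kwargs": {"commands": [0,0,0,0,-0.4,4,0,0,0,0,0,-0.4,8,0,0,0,0,0,-0.4,11,0,0,0,0,0,-0.4,11,0,0,0,0,0,-0.4,11,0]}}

```text
time_s: 5.6
tcp_pos: [0.559, 0.2997, 0.0277]
tcp_rot: [-0.0, 0.156, 0.988, -0.0]
wrist_force: [0.5, 0.1, 0.1]
gripper_width: 0.0331
```

Run:
```python
from h import *
o=arm.get_obs();Rm=R.from_quat(np.roll(o["tcp_rot"],-1)).as_matrix();print(o["tcp_pos"],delta(o,Rm,(.560,.3045),.007))
```

```text
[0.55899986 0.29967618 0.02767   ] [0.05 0.49 2.07]
```

Call:
{"fn": "carry_out", "kwargs": {"commands": [0,0,0,0,0.5,0.5,0,0,0,0,0,0.5,1.3,0,0,0,0,0,0.5,2.05,0,0,0,0,0,0.5,2.05,0,0,0,0,0,0.5,2.05,0.6,0,0,0,0,0.5,2.05,0.6,0,0,0,0,0.5,2.05,0.6,0,0,0,0,0.5,0.5,0.6,0,0,0,0,0.5,-4,0.6,0,0,0,0,0.5,-8,0.6,0,0,0,0,0.5,-12.5,0.6,0,0,0,0,0.5,-12.5,0.6]}}

```text
time_s: 6.8
tcp_pos: [0.5633, 0.3063, 0.1591]
tcp_rot: [0.004, 0.156, 0.988, 0.003]
wrist_force: [0.7, 0.7, -0.1]
gripper_width: 0.0509
```

Call:
{"fn": "carry_out", "kwargs": {"commands": [0,0,-18,-17.3,-20.1,0,0.75,0,0,-18,-17.3,-20.1,0,0.75,0,0,-18,-17.3,-20.1,0,0.75,0,0,-18,-17.3,-20.1,0,0.75,0,0,-18,-17.3,-20.1,0,0.75,0,0,-18,-17.3,-20.1,0,0.75,0,0,-18,-17.3,-20.1,0,0.75,0,0,-18,-17.3,-20.1,0,0.75,0,0,-18,-17.3,-20.1,0,0.75,0,0,-18,-17.3,-20.1,0,0.75]}}

```text
time_s: 7.8
tcp_pos: [0.6627, 0.0617, 0.152]
tcp_rot: [-0.0, -0.001, 1.0, 0.0]
wrist_force: [0.7, 0.5, -0.4]
gripper_width: 0.0639
```

```bash
cat >> h.py <<'E'
def blob(im,c,M,z):
    for k in comps(im,c,80)[:4]:
        c0=k.mean(0);print(c,c0.round(1),len(k),toplane(M,c0,z)[:2].round(4))
E
python3 - <<'E'
from h import *
im,M,o,Rm=look("bb");blob(im,"blue",M,.07)
print("expected",proj(M,(.663,.0605,.072)))
E
```

```text
t 7.8 tcp [0.6627 0.0617 0.152 ] ytool deg 90.1 w 0.0639
blue [281.4 217.7] 108 [0.6642 0.0603]
expected [281.71723837 216.99094398]
```

View pics/bb.png

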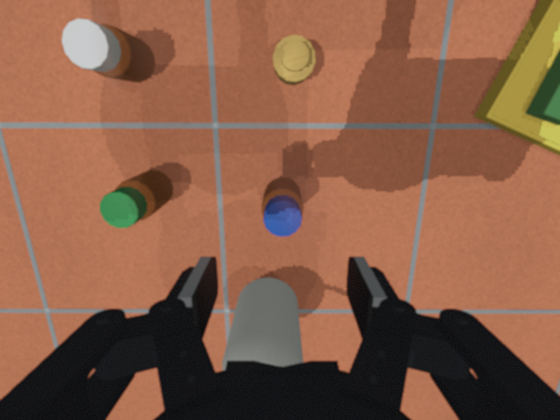

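Run:
```python
from h import *
o=arm.get_obs();M=model("wrist",o);Rm=R.from_quat(np.roll(o["tcp_rot"],-1)).as_matrix()
for z in [0,.01]: print(z,toplane(M,(268,281),z),toplane(M,(237,310),z),toplane(M,(300,310),z))
print(toplane(M,(283,216),.072),toplane(M,(282,196),.0),delta(o,Rm,toplane(M,(283,216),.072),.014))
```

```text
0 [0.76173797 0.04556997 0.        ] [0.79848703 0.01052995 0.        ] [0.79840209 0.08079426 0.        ]
0.01 [0.75572547 0.04607695 0.01      ] [0.79122924 0.0122243  0.01      ] [0.79114718 0.08010763 0.01      ]
[0.66226415 0.06135141 0.072     ] [0.66652649 0.060588   0.        ] [ 0.05 -0.03 13.79]
```

Call:
{"fn": "carry_out", "kwargs": {"commands": [0,0,0,0,0,5,0.75,0,0,0,0,0,10,0.75,0,0,0,0,0,12.5,0.75,0,0,0,0,0,14,0.75,0,0,0,0,0,14,0.75,0,0,0,0,0,14,0,0,0,0,0,0,14,0,0,0,0,0,0,14,0,0,0,0,0,0,14,0,0,0,0,0,0,14,0,0,0,0,0,0,14,0,0,0,0,0,0,14,0], "newtons": 35}}

```text
time_s: 9.05
tcp_pos: [0.6643, 0.0606, 0.0138]
tcp_rot: [0.002, -0.0, 1.0, 0.0]
wrist_force: [-0.0, 1.4, 5.2]
gripper_width: 0.035
```

Call:
{"fn": "carry_out", "kwargs": {"commands": [0,0,0,0,0,-3,0,0,0,0,0,0,-7,0,0,0,0,0,0,-11,0,0,0,0,3,4,-13,0,0,0,0,6,8,-13,0,0,0,0,9,12,-13,0,0,0,0,12,16,-13,0,0,0,0,15,20,-13,0,0,0,0,18,24,-13,0,0,0,0,20.1,28.1,-13,0,0,0,0,20.1,28.1,-13,0,0,0,0,20.1,28.1,-13,0]}}

```text
time_s: 10.25
tcp_pos: [0.4616, 0.3425, 0.143]
tcp_rot: [0.001, -0.002, 1.0, 0.0]
wrist_force: [1.0, 0.5, -1.3]
gripper_width: 0.0355
```

Run:
```python
from h import *
im,M,o,Rm=look("ypad");print(delta(o,Rm,(.463,.342),.02))
```

```text
t 10.25 tcp [0.4616 0.3425 0.143 ] ytool deg 90.2 w 0.0355
[-0.11 -0.06 12.3 ]
```

View pics/ypad.png

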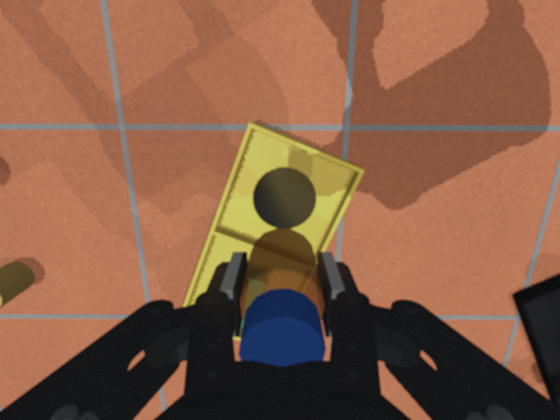

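The bottle is held upright; the pad is fully visible at (285,198), spanning columns 253–316.

Run:
```python
from h import *
o=arm.get_obs();M=model("wrist",o);Rm=R.from_quat(np.roll(o["tcp_rot"],-1)).as_matrix()
p=toplane(M,(284.7,198),.006);print(p,delta(o,Rm,p,.0205),o["tcp_pos"])
```

```text
[0.46389886 0.34317498 0.006     ] [-0.15  0.15 12.22] [0.46218646 0.34159263 0.14274008]
```

Call:
{"fn": "carry_out", "kwargs": {"commands": [0,0,0,-0.1,0.1,4,0,0,0,0,-0.1,0.1,8,0,0,0,0,-0.1,0.1,10.5,0,0,0,0,-0.1,0.1,11.5,0,0,0,0,-0.1,0.1,11.5,0,0,0,0,-0.1,0.1,11.5,0]}}

```text
time_s: 10.9
tcp_pos: [0.464, 0.3423, 0.028]
tcp_rot: [0.001, 0.0, 1.0, 0.0]
wrist_force: [-0.3, -0.1, -1.5]
gripper_width: 0.0354
```

Call:
{"fn": "carry_out", "kwargs": {"commands": [0,0,0,0,0,0.5,0,0,0,0,0,0,0.8,0,0,0,0,0,0,0.8,0,0,0,0,0,0,0.8,0.6,0,0,0,0,0,0.8,0.6,0,0,0,0,0,0.8,0.6,0,0,0,0,0,0.8,0.6,0,0,0,0,0,-2,0.6,0,0,0,0,0,-6,0.6,0,0,0,0,0,-11,0.6,0,0,0,0,0,-13,0.6,0,0,0,0,0,-13,0.6]}}

```text
time_s: 12.1
tcp_pos: [0.4644, 0.3433, 0.1601]
tcp_rot: [0.002, -0.0, 1.0, 0.001]
wrist_force: [0.2, -0.5, -1.5]
gripper_width: 0.0512
```

Call:
{"fn": "carry_out", "kwargs": {"commands": [0,0,0,-8.1,-27.5,1,0.75,0,0,0,-8.1,-27.5,1,0.75,0,0,0,-8.1,-27.5,1,0.75,0,0,0,-8.1,-27.5,1,0.75,0,0,0,-8.1,-27.5,1,0.75,0,0,0,-8.1,-27.5,1,0.75,0,0,0,-8.1,-27.5,1,0.75,0,0,0,-8.1,-27.5,1,0.75,0,0,0,-8.1,-27.5,1,0.75,0,0,0,-8.1,-27.5,1,0.75]}}

```text
time_s: 13.1
tcp_pos: [0.5436, 0.0685, 0.1465]
tcp_rot: [-0.0, -0.001, 1.0, 0.0]
wrist_force: [-0.4, -0.2, 0.4]
gripper_width: 0.0639
```

Run:
```python
from h import *
im,M,o,Rm=look("br")
print(proj(M,(.545,.067,.057)))
h=cv2.cvtColor(im,cv2.COLOR_RGB2HSV);u,v=proj(M,(.545,.067,.05)).astype(int);c=im[v-70:v+70,u-90:u+90,::-1]
cv2.imwrite("pics/brc.png",cv2.resize(c,None,fx=3,fy=3));print("crop origin",u-90,v-70)
```

```text
t 13.1 tcp [0.5436 0.0685 0.1465] ytool deg 90.1 w 0.0639
[281.43212859 214.27052263]
crop origin 191 141
```

View pics/brc.png

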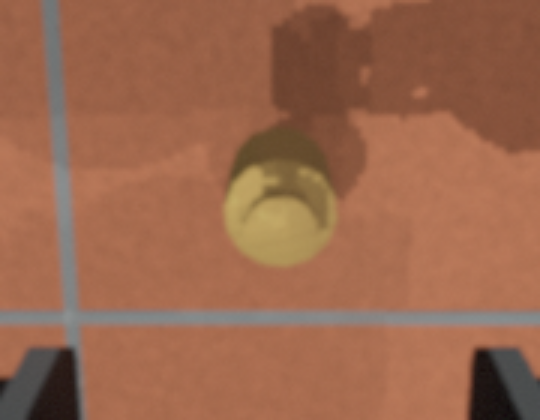

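The brass weight sits between the jaw positions, its cylinder top at about pixel (284,211) and the knob at (285,218).

Call:
{"fn": "carry_out", "kwargs": {"commands": [0,0,0,-0.3,0.1,5,0.75,0,0,0,-0.3,0.1,9,0.75,0,0,0,-0.3,0.1,12.5,0.75,0,0,0,-0.3,0.1,13.8,0.75,0,0,0,-0.3,0.1,13.8,0.75,0,0,0,-0.3,0.1,13.8,0,0,0,0,-0.3,0.1,13.8,0,0,0,0,-0.3,0.1,13.8,0,0,0,0,-0.3,0.1,13.8,0,0,0,0,-0.3,0.1,13.8,0,0,0,0,-0.3,0.1,13.8,0,0,0,0,-0.3,0.1,13.8,0], "newtons": 60}}

```text
time_s: 14.35
tcp_pos: [0.5482, 0.0686, 0.0107]
tcp_rot: [0.002, -0.0, 1.0, 0.0]
wrist_force: [-1.8, 2.7, 10.8]
gripper_width: 0.0305
```

Call:
{"fn": "carry_out", "kwargs": {"commands": [0,0,0,0,0,-3,0,0,0,0,0,0,-7,0,0,0,0,0,0,-12,0,0,0,0,1,-4,-13.5,0,0,0,0,2,-8.5,-13.5,0,0,0,0,2.8,-13,-13.5,0,0,0,0,2.8,-17.5,-13.5,0,0,0,0,2.8,-22,-13.5,0,0,0,0,2.8,-26.5,-13.5,0,0,0,0,2.8,-31,-13.5,0,0,0,0,2.8,-35,-13.5,0,0,0,0,2.8,-36.6,-13.5,0]}}

```text
time_s: 15.55
tcp_pos: [0.5193, -0.3014, 0.1451]
tcp_rot: [0.001, 0.001, 1.0, -0.001]
wrist_force: [0.4, 0.2, -1.7]
gripper_width: 0.0304
```

Run:
```python
from h import *
im,M,o,Rm=look("bpl");print(delta(o,Rm,(.520,-.2967),.015))
```

```text
t 15.55 tcp [ 0.5193 -0.3014  0.1451] ytool deg 89.9 w 0.0304
[-0.05  0.49 13.01]
```

View pics/bpl.png

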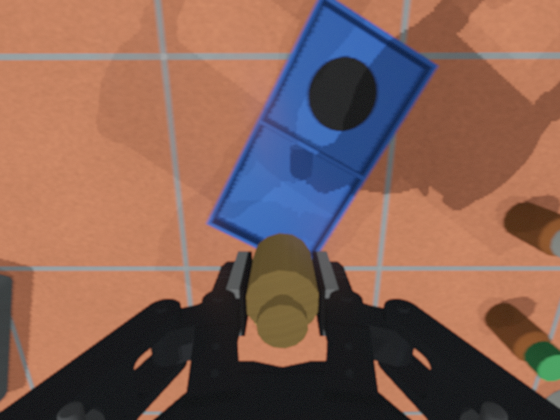

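The brass weight is held upright; the blue tray's rim corners are at (322,0), (435,67) and (210,222), divider ends (263,122) and (363,178), pad (343,93).

Run:
```python
from h import *
o=arm.get_obs();M=model("wrist",o);Rm=R.from_quat(np.roll(o["tcp_rot"],-1)).as_matrix()
g=lambda u,z:toplane(M,u,z)[:2]
A,B,C,D1,D2=[g(u,.018) for u in [(322,0),(435,67),(210,222),(263,122),(363,178)]];pad=g((343,93),.006)
print(np.hypot(*(A-C)),np.hypot(*(A-B)),np.hypot(*(D1-D2)))
c=(B+C)/2;c2=(D1+D2)/2
for ax in [(C-A)/np.hypot(*(C-A))]: print("c",c,c2,"axis",np.degrees(np.arctan2(ax[1],ax[0])),"plain",c+.052*ax,c2+.052*ax,pad+.104*ax,"pad",pad,c-.052*ax)
p=c2+.052*ax;print(o["tcp_pos"],delta(o,Rm,p,.016))
```

```text
0.20293605407512835 0.10289802500784459 0.09997689250629288
c [ 0.47568658 -0.27571859] [ 0.47599914 -0.27538096] axis -28.721028367569783 plain [ 0.52128901 -0.30070695] [ 0.52160157 -0.30036932] [ 0.51993664 -0.30109416] pad [ 0.42873178 -0.25111744] [ 0.43008415 -0.25073023]
[ 0.51938349 -0.30209168  0.14494409] [-0.19  0.2  12.89]
```

Call:
{"fn": "carry_out", "kwargs": {"commands": [0,0,0,-0.1,0.2,4,0,0,0,0,-0.1,0.2,8,0,0,0,0,-0.1,0.2,11,0,0,0,0,-0.1,0.2,12,0,0,0,0,-0.1,0.2,12,0,0,0,0,-0.1,0.2,12,0]}}

```text
time_s: 16.2
tcp_pos: [0.5211, -0.2958, 0.0254]
tcp_rot: [0.001, -0.0, 1.0, -0.001]
wrist_force: [0.5, 0.5, -1.0]
gripper_width: 0.0304
```

Call:
{"fn": "carry_out", "kwargs": {"commands": [0,0,0,0,-0.3,0.5,0,0,0,0,0,-0.3,1.05,0,0,0,0,0,-0.3,1.05,0,0,0,0,0,-0.3,1.05,0.6,0,0,0,0,-0.3,1.05,0.6,0,0,0,0,-0.3,1.05,0.6,0,0,0,0,-0.3,1.05,0.6,0,0,0,0,-0.3,-2,0.6,0,0,0,0,-0.3,-6,0.6,0,0,0,0,-0.3,-11,0.6,0,0,0,0,-0.3,-13,0.6,0,0,0,0,-0.3,-13,0.6]}}

```text
time_s: 17.4
tcp_pos: [0.5217, -0.2996, 0.1571]
tcp_rot: [0.002, -0.0, 1.0, -0.002]
wrist_force: [0.3, 0.2, -0.6]
gripper_width: 0.0512
```

Call:
{"fn": "carry_out", "kwargs": {"commands": [0,0,0,-13.5,23.8,0.5,0.75,0,0,0,-13.5,23.8,0.5,0.75,0,0,0,-13.5,23.8,0.5,0.75,0,0,0,-13.5,23.8,0.5,0.75,0,0,0,-13.5,23.8,0.5,0.75,0,0,0,-13.5,23.8,0.5,0.75,0,0,0,-13.5,23.8,0.5,0.75,0,0,0,-13.5,23.8,0.5,0.75,0,0,0,-13.5,23.8,0.5,0.75,0,0,0,-13.5,23.8,0.5,0.75]}}

```text
time_s: 18.4
tcp_pos: [0.6546, -0.0617, 0.1485]
tcp_rot: [-0.0, 0.0, 1.0, -0.0]
wrist_force: [0.3, 0.4, -0.1]
gripper_width: 0.0641
```

Run:
```python
from h import *
im,M,o,Rm=look("gr");blob(im,"green",M,.07)
```

```text
t 18.4 tcp [ 0.6546 -0.0617  0.1485] ytool deg 90.0 w 0.0641
green [280.7 220.2] 108 [ 0.657  -0.0638]
```

View pics/gr.png

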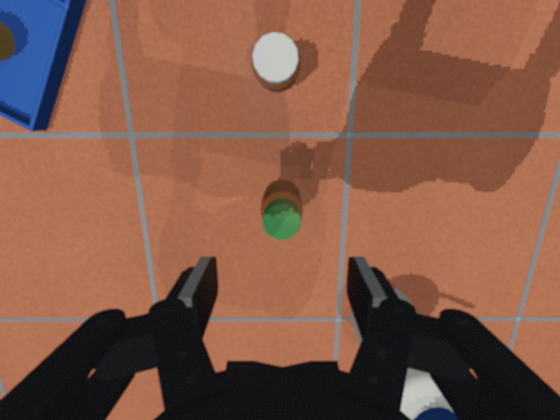

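The green cap is at (282,219), centred between the jaws, with the wash bottle clear to the lower right.

Call:
{"fn": "carry_out", "kwargs": {"commands": [0,0,0,-0.1,0,5,0.75,0,0,0,-0.1,0,9,0.75,0,0,0,-0.1,0,12,0.75,0,0,0,-0.1,0,13.6,0.75,0,0,0,-0.1,0,13.6,0.75,0,0,0,-0.1,0,13.6,0,0,0,0,-0.1,0,13.6,0,0,0,0,-0.1,0,13.6,0,0,0,0,-0.1,0,13.6,0,0,0,0,-0.1,0,13.6,0,0,0,0,-0.1,0,13.6,0,0,0,0,-0.1,0,13.6,0], "newtons": 35}}

```text
time_s: 19.65
tcp_pos: [0.6573, -0.0609, 0.0148]
tcp_rot: [0.002, -0.0, 1.0, -0.0]
wrist_force: [-1.1, -1.9, 7.0]
gripper_width: 0.0353
```

Call:
{"fn": "carry_out", "kwargs": {"commands": [0,0,0,0,0,-3,0,0,0,0,0,0,-7,0,0,0,0,0,0,-11,0,0,0,0,3.3,-2.7,-13,0,0,0,0,6.8,-5.6,-13,0,0,0,0,10.3,-8.5,-13,0,0,0,0,13.8,-11.4,-13,0,0,0,0,17.3,-14.3,-13,0,0,0,0,20.8,-17.2,-13,0,0,0,0,22.8,-18.8,-13,0,0,0,0,22.8,-18.8,-13,0,0,0,0,22.8,-18.8,-13,0]}}

```text
time_s: 20.85
tcp_pos: [0.4285, -0.2492, 0.1438]
tcp_rot: [0.001, 0.0, 1.0, -0.001]
wrist_force: [0.2, 0.9, 0.4]
gripper_width: 0.0354
```

Run:
```python
from h import *
im,M,o,Rm=look("bpad");print(delta(o,Rm,(.429,-.249),.021))
g=cv2.cvtColor(im,cv2.COLOR_RGB2HSV);u=proj(M,(.429,-.249,.006)).astype(int)
m=(g[:,:,2]<60).astype(np.uint8)*255;n,l,s,c=cv2.connectedComponentsWithStats(m)
i=l[u[1],u[0]];print(u,s[i],c[i],toplane(M,c[i],.006))
```

```text
t 20.85 tcp [ 0.4285 -0.2492  0.1438] ytool deg 90.0 w 0.0354
[-0.03  0.03 12.28]
[283 196] [     0      0    560    420 190918] [279.07013482 173.97840434] [ 0.40760571 -0.25301356  0.006     ]
```

View pics/bpad.png

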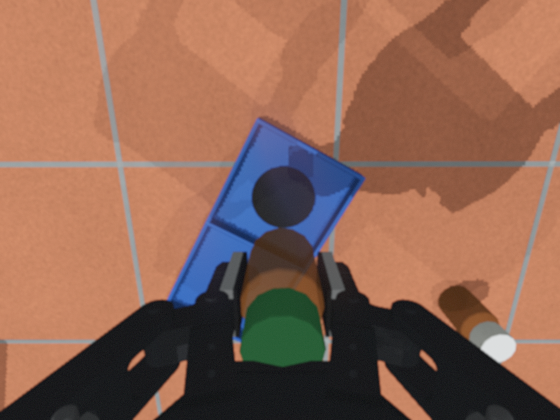

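The bottle is upright in the grip and the pad is at (283,196), exactly where the target projects.

Call:
{"fn": "carry_out", "kwargs": {"commands": [0,0,0,0,0,4,0,0,0,0,0,0,8,0,0,0,0,0,0,10.5,0,0,0,0,0,0,11.5,0,0,0,0,0,0,11.5,0,0,0,0,0,0,11.5,0]}}

```text
time_s: 21.5
tcp_pos: [0.4291, -0.2487, 0.0287]
tcp_rot: [0.001, -0.001, 1.0, -0.0]
wrist_force: [0.0, 0.3, -0.5]
gripper_width: 0.0348
```

Call:
{"fn": "carry_out", "kwargs": {"commands": [0,0,0,0,0,0.5,0,0,0,0,0,0,0.75,0,0,0,0,0,0,0.75,0,0,0,0,0,0,0.75,0.6,0,0,0,0,0,0.75,0.6,0,0,0,0,0,0.75,0.6,0,0,0,0,0,0.75,0.6,0,0,0,0,0,-2,0.6,0,0,0,0,0,-6,0.6,0,0,0,0,0,-11,0.6,0,0,0,0,0,-15,0.6,0,0,0,0,0,-18,0.6]}}

```text
time_s: 22.7
tcp_pos: [0.4285, -0.2488, 0.2105]
tcp_rot: [0.001, -0.0, 1.0, -0.001]
wrist_force: [0.7, -0.2, 0.2]
gripper_width: 0.0514
```

Call:
{"fn": "carry_out", "kwargs": {"commands": [0,0,0,-1.8,25.2,-12,0.6,0,0,0,-1.8,25.2,-12,0.6,0,0,0,-1.8,25.2,-12,0.6,0,0,0,-1.8,25.2,-12,0.6,0,0,0,-1.8,25.2,-12,0.6,0,0,0,-1.8,25.2,-12,0.6,0,0,0,-1.8,25.2,-12,0.6,0,0,0,-1.8,25.2,-12,0.6,0,0,0,-1.8,25.2,-12,0.6,0,0,0,-1.8,25.2,-12,0.6]}}

```text
time_s: 23.7
tcp_pos: [0.4458, 0.0025, 0.3272]
tcp_rot: [-0.001, 0.0, 1.0, -0.0]
wrist_force: [0.7, -0.1, -0.5]
gripper_width: 0.0511
```

Run:
```python
from h import *
im,M,o,Rm=look("fin");im2=eyes.camera("side")
a=im[90:300,30:170,::-1];b=im[110:290,410:560,::-1]
s=im2[130:390,140:380,::-1]
H=600
r=lambda x:cv2.resize(x,(int(x.shape[1]*400/x.shape[0]),400),interpolation=cv2.INTER_CUBIC)
v=np.hstack([cv2.resize(x,(266,400)) if 0 else cv2.resize(r(x),(266,int(400*266/r(x).shape[1])))[:285] for x in (a,b,s) if 1]) if 0 else np.hstack([cv2.copyMakeBorder(x,0,600-x.shape[0],0,0,cv2.BORDER_CONSTANT) for x in (cv2.resize(a,None,fx=1.9,fy=1.9),cv2.resize(b,None,fx=1.9,fy=1.9),cv2.resize(s,None,fx=1.0,fy=1.0))])
print(v.shape);cv2.imwrite("pics/fin2.png",v)
```

```text
t 23.7 tcp [0.4458 0.0025 0.3272] ytool deg 90.0 w 0.0511
(600, 791, 3)
```

View pics/fin2.png

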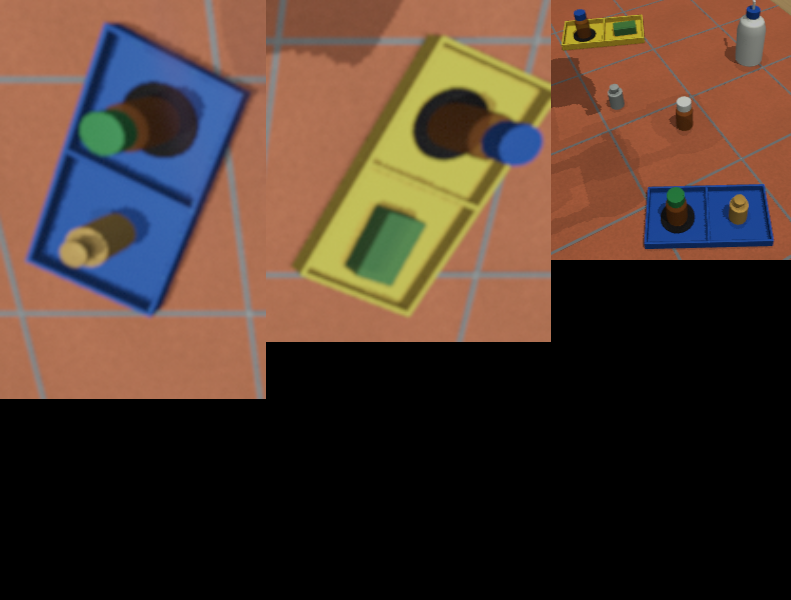

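View pics/fin.png

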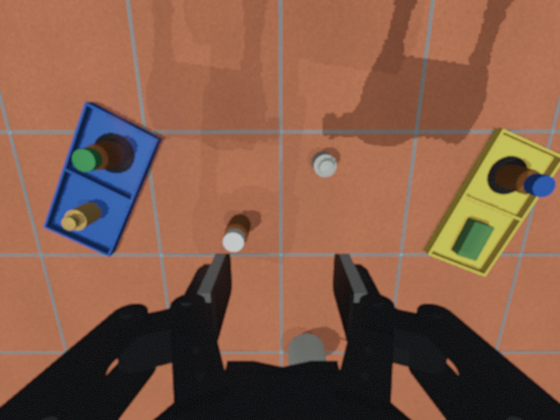

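Everything stands in its compartment in the overview, and white (234,241), steel (325,165) and the wash bottle (306,350) are at their starting pixels. I'll run one numeric check before handing in.

Run:
```python
from h import *
o=arm.get_obs();M=model("wrist",o);S=model("side");g=lambda u,z:toplane(M,u,z)[:2]
B=((.4752,-.273),-28.7);Y=((.5115,.3232),-22)
for n,u,z,(c,a) in [("green",(84.5,160),.072,B),("brassKnob",(68.5,223),.055,B),("blue",(539,185.5),.072,Y),("block",(475.5,237.5),.022,Y)]:
  a=np.radians(a);d=g(u,z)-c;print(n,g(u,z).round(4),"tray",np.round([d@[np.cos(a),np.sin(a)],d@[-np.sin(a),np.cos(a)]],4))
print(o["wrist_force"].round(1))
```

```text
green [ 0.4299 -0.2524] tray [-0.0496 -0.0037]
brassKnob [ 0.5225 -0.3036] tray [ 0.0562 -0.0041]
blue [0.4646 0.3403] tray [-0.0499 -0.0017]
block [0.5601 0.3041] tray [0.0522 0.0005]
[ 0.1 -0.7  0.9]
```

All four are within about 5 mm of nominal, and the tolerances are 13 and 15 mm. Handing in.

```bash
python3 -c "
from plant import arm
print(arm.sign_off())"
```

```text
the job is handed in; nothing more can be done
None
```

Both trays are made up and the job is handed in. It took about 24 s of the 96 s allowed; `sign_off` gives no verdict.

I moved the glass block and blue-capped bottle into the yellow tray, and the brass weight and green-capped bottle into the blue tray. Each was gripped with the tool pointing straight down, and the gripper was opened only partway for each release to clear the tray walls.

**Final positions:** the last wrist overview, in each tray's own frame, against the ideal ∓52 mm, 0:

| Item | Tray | x (mm) | y (mm) | Allowed |
|---|---|---|---|---|
| Green-capped bottle | blue | −50 | −4 | 13 mm |
| Brass weight | blue | +56 | −4 | 15 mm |
| Blue-capped bottle | yellow | −50 | −2 | 13 mm |
| Glass block | yellow | +52 | +1 | 15 mm |

All four looked upright or flat in the wrist and side views. I did not measure their tilt. The white-capped bottle, steel weight and wash bottle were at their starting pixels to within about 2 px. The arm ended about 0.33 m up, touching nothing.

**Disagreements:** the first positions from the scene and side cameras differed by about 1 cm, so I relied on close wrist views. Those showed known lengths up to about 4% short away from the picture centre, and more for my hand-read block edges. The table's values come from the overview, where the trays lie near the picture edges, so they are good to a few millimetres.

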